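# Hold a drive card down in the test shoe

### The job

Draw the taller of the two circuit cards up out of its slot in the rack, lower it upright into the slot of the tester's spring-loaded shoe, and press the shoe down with it to the test position, 10 mm below rest, without ever driving the shoe to its bottom stop. Finish while still holding the card pressed down there: do not let go. Leave the shorter card in its slot and the other things on the bench where they are.

Things in the scene. Friction and masses are not known exactly. Their poses are not given: they have to be found in the camera images.
- tall_card: The card to test: flat, upright, in an aluminium plate 8 mm thick, 100 wide, 120 tall, about 0.18 kg, in one of the two rack slots (varies). Origin: centre of its lower edge; own x through its thickness, y along its width, z up. Faces alike: may go into the shoe either way round. The top 34 mm are plain metal: grip there across the thickness, mid-width.
- short_card: The other card in the rack, to be left alone: same make, 8 mm thick, 100 mm wide, only 84 mm tall. Origin and axes as for the tall card.
- rack: Fixed rack, origin under its centre: grey base 150 x 140 x 12 mm and two slots at own x = -40 and +40 mm, each of two black upright channels (11.6 mm wide inside, 105 mm apart) guiding a card's side edges. Cards stand on the base, 12 mm above the table, width along own y. Channels end 92 mm above the table: higher, a card is free.
- tester: Fixed tester, origin under its centre: grey case 170 x 190 x 60 mm (x, y, z), the shoe on top. At own x = 0, y = +80 and -80 mm a steel scale post 12 x 6 mm, its top 115 mm above the table, with two black marks 8 mm apart: at the test position the small steel pointer at that end of the shoe is midway between their heights.
- shoe_slot (a point): Centre of the floor of the shoe's slot, moves with the shoe; at rest 97 mm above the table. Own x across the slot, y along it, z up. The shoe is a grey plastic channel 124 mm long; slot 12.4 mm wide, 110 long, closed at both ends, 22 deep; above that two sloping lips widen it to a mouth about 30 mm wide, rim 35 mm above the slot floor.
- shoe (a joint): Downward travel of the shoe in m: 0 at rest (up), 0.020 at the bottom stop; test position 0.010. A spring pushes it up: 5 N on the shoe starts it moving, 11 N hold it at 10 mm, 17 N at the bottom; it springs back when let go. The card's own weight does not move it.
- wrench: Bystander: a steel wrench 160 mm long, lying on the table between rack and tester. Leave it.
- oil_bottle: Bystander: a bottle 52 mm in diameter, 120 mm tall, standing beyond the work. Leave it.
- parts_tray: Bystander: an open steel tray 100 x 140 x 40 mm, on the table beyond the work. Leave it.
There are look-alikes about, which are no part of the job. Leave any blue or pink look-alike of the rack alone.

How it is judged (in metres and radians):
On the way, in this order (a step that is already met when the one before it is completed fails the run):
1. the tall card is held by the fingers, upright, its lower edge clear above the rack (z of tall_card in the frame of rack above 0.095 m and contact force between the fingers and tall_card above 3 N and angle between tall_card's own z axis and vertical below 0.35 rad), for 0.1 s.
2. the tall card stands on the floor of the shoe's slot (x of tall_card in the frame of shoe_slot between -0.005 and 0.005 m and y of tall_card in the frame of shoe_slot between -0.009 and 0.009 m and z of tall_card in the frame of shoe_slot between -0.005 and 0.005 m and angle between the z axis of tall_card and the z axis of shoe_slot, either way round below 0.12 rad and angle between the x axis of tall_card and the x axis of shoe_slot, either way round below 0.1 rad), for 0.1 s.
At the end, for the whole second after the job is handed in: The robot still holds the tall card upright on the floor of the shoe's slot (within 5 mm across and in height, 9 mm along, lean under 0.12 rad) with the shoe 6 to 14 mm below rest, pushed by the card with more than 5 N, at rest; the short card within 15 mm of where it stood (all of step 2 and value of joint shoe between 0.006 and 0.014 m and contact force between tall_card and tester above 5 N and contact force between the fingers and tall_card above 3 N and linear speed of tall_card below 0.02 m/s and distance of short_card from where it was at the start of the episode below 0.015 m); the arm keeps its last pose, push and grip.
It fails at once if the shoe is driven to its bottom stop (beyond 18 mm) (value of joint shoe above 0.018 m).
It fails at once if the short card is moved by more than 15 mm (distance of short_card from where it was at the start of the episode above 0.015 m).
It fails at once if the wrench is moved by more than 30 mm (distance of wrench from where it was at the start of the episode above 0.03 m).
It fails at once if the oil bottle is moved by more than 30 mm (distance of oil_bottle from where it was at the start of the episode above 0.03 m).
It fails at once if the parts tray is moved by more than 30 mm (distance of parts_tray from where it was at the start of the episode above 0.03 m).
It also fails if it takes over 38 s, if anything falls off the work surface, if the arm or the gripper's body presses on something with over 40 N, if the wrist force passes 120 N, or if a joint passes its speed limit or range.

### The arm

A 6-joint arm with a two-finger parallel gripper is mounted at the origin on the work surface. World frame = base frame: x ahead of the robot, y to its left, z up, the work surface at z = 0. Lengths are in m, angles in degrees, forces in N, time in s.
With the tool pointing down it reaches from about 0.275 to 0.725 m from the base axis. Payload 15.9 kg.
Tool frame: the origin (TCP) lies at the very end of the fingers, on their centre line; the grasp point (between the pads) lies 19 mm behind it (arm.pinch_z is the distance from the TCP to the grasp point, in m); z points along the fingers, y is the line along which they close (so a half turn about z gives the same grasp; the last joint's range is limited). The gripper opens to 85 mm and grips with 20 to 120 N. Pads are 22 mm wide; open, the fingers measure 114 mm over their backs; the gripper's body (76 mm by 85 mm) begins 54 mm behind the grasp point. The pads swing forward as they close: fully open they stand 13 mm farther back than shut.
Start: joints at [68.698, 12.198, -1.971, 75.831, 0, 90], TCP at [0.182, 0.466, 0.231] pointing down, gripper open.
Joint ranges: [-170.91, 170.91], [-42.67, 98.43], [-65.05, 77.54], [-120.47, 116.71], [-90, 82.35], [-180, 180]. Speed limits (degrees/s): [108.29, 108.29, 136.94, 147.25, 180, 180].

### API

Orientations are given as a 3x3 rotation matrix whose columns are the frame's x, y, z axes.
In Python, from plant import arm gives the robot as it stands.
- The arm moves only by the shell command python3 -m jog 'ROWS' [FORCE]. ROWS is a JSON object of lists of equal length, an entry for each row: "travel": the shift along the tool's x, y, z in mm, a list of three; "spin": the turn about the tool's z in rad; "gripper": the finger opening in mm, from 0 to 85.4. A call has 1 to 8 rows; each row shifts and turns the commanded pose from where the row before left it, along the tool's axes as they then stand; what a row does not reach is not made up. A row lasts 1/12 s, in which the tool goes at most 41.7 mm and 7.16 degrees, less where a joint would pass 70% of its speed; a pose out of reach is approached as far as the arm can. A call is refused whole if a number of a shift passes 41.7 or a number of a turn 0.125, either way. A call with a gripper value outside its range is refused whole. The fingers move at their own pace and stop on an object; FORCE is the grip in N (left out, the last holds). Time passes only in rows, so rows that do not move let the fingers close. It gives the time, the measured TCP pose, the force, the opening and the grip force at its end, in the units of the state.
- arm.state(): the state, without advancing time (a new reading comes with each control period).
- arm.camera(name): name is "scene" or "top" or "wrist"; returns (picture, depth): 480x640x3 uint8, blue, green, red; 480x640 float32, m along the optical axis (not along the pixel's ray), 0 where there is no reading.
- arm.calibration(name): a dict with "vertical_fov" (degrees; the focal length in pixels is half the picture's height over the tangent of half this angle, whatever the lens; pixels are square), "cx", "cy" (the principal point, pixels), "R" (3x3) and "t" (3): a world point X has camera coordinates R X + t. Camera axes: x right, y down, z forward; pixel columns grow to the right and rows downward; lengths in m; the calibration is good to about 2 mm. A picture is of the moment at which its call begins: read the wrist's pose just before it. calibration takes no time and is no camera call; for the wrist camera it gives the pose at the moment of the call.
- arm.close_job(): hands the job in; it is judged then, once.
The state is a dict: "t": time; "joints": joint angles; "dq": joint speeds; "joint_torque": joint torques, N m; "position": TCP position; "tcp_rot": TCP orientation; "contact_force": force on the tool from outside, world axes, zero at the start; "torque": the same for the moment, N m; "width": finger opening in m; "finger_force": force on a finger pad.
Only numpy, scipy, OpenCV 4.12 (cv2) and the standard library are available. Lean on these libraries where they do the work, as an engineer would, in place of code of your own. Each camera call takes 0.05 s, during which the arm holds its last target. There are 200 camera calls.

## Working session

There is one attempt and no reset: what is moved stays moved. The work goes in short steps, Python scripts to look and compute and a shell command to move; the robot and the scene stay as the last step left them, time stands still between calls to the robot, and variables do not carry over. Pictures are saved under pics/ and viewed, at most 10 in all, crops included, and the job is handed in when it is done.

```bash
mkdir -p pics; cat > h.py <<'E'
import numpy as np, cv2
from plant import arm
def snap(n,f):
    c=arm.calibration(n); im,d=arm.camera(n); cv2.imwrite(f'pics/{f}.png',im)
    np.savez(f'pics/{f}.npz',im=im,d=d,R=c['R'],t=c['t'],k=[c['vertical_fov'],c['cx'],c['cy']])
def cloud(f):
    z=np.load(f'pics/{f}.npz'); d=z['d']; fov,cx,cy=z['k']; fl=240/np.tan(np.radians(fov/2))
    v,u=np.mgrid[:480,:640]; P=np.stack([(u-cx)/fl*d,(v-cy)/fl*d,d],-1)
    W=(P-z['t'])@z['R']; W[d==0]=np.nan
    return z['im'],W
E
python3 -c "
from h import *
snap('scene','s0');snap('top','t0')
print(arm.state(), arm.calibration('top'),arm.pinch_z)"
```

```text
{'t': 0.1, 'joints': array([ 6.86980191e+01,  1.22230767e+01, -2.00417738e+00,  7.58303871e+01,
       -1.27492938e-05,  9.00003188e+01]), 'dq': array([-0.06125355, -0.03028494,  0.07640047,  0.02555389, -0.0404249 ,
        0.01126377]), 'joint_torque': array([ 3.74593539e-03, -6.87241030e+01,  4.87806880e+01,  1.19072601e-02,
        2.61338246e-04,  3.53763312e-05]), 'position': array([0.18153359, 0.46556183, 0.23085935]), 'tcp_rot': array([[-9.31676647e-01,  3.63288442e-01, -3.65266274e-04],
       [ 3.63288626e-01,  9.31676175e-01, -9.37376367e-04],
       [-2.28115076e-07, -1.00602875e-03, -9.99999494e-01]]), 'contact_force': array([ 0.66606629, -0.17702155, -0.20920975]), 'torque': array([ 0.00852551, -0.0213882 , -0.00800055]), 'finger_force': 0.0, 'width': 0.08538949523818198} {'vertical_fov': 54.65001837962146, 'cx': 324.33861288573576, 'cy': 240.1868187968134, 'R': array([[ 0.02224315, -0.99964118,  0.0149246 ],
       [-0.9841604 , -0.02452003, -0.17557641],
       [ 0.17587936, -0.01078283, -0.98435267]]), 't': array([-0.18918987,  0.56938485,  1.12319245])} 0.0187
```

View pics/s0.png

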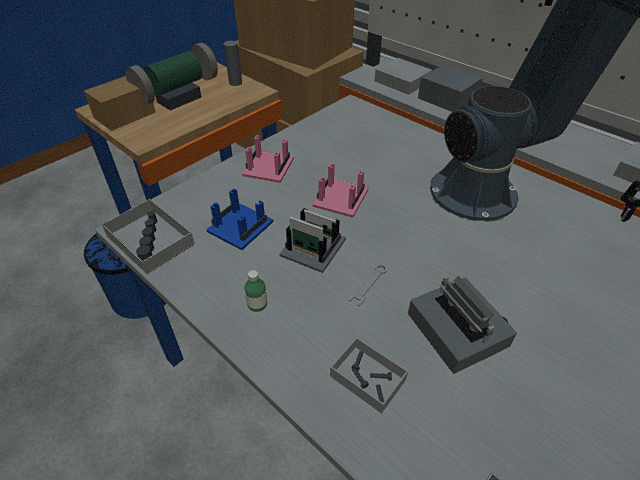

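View pics/t0.png

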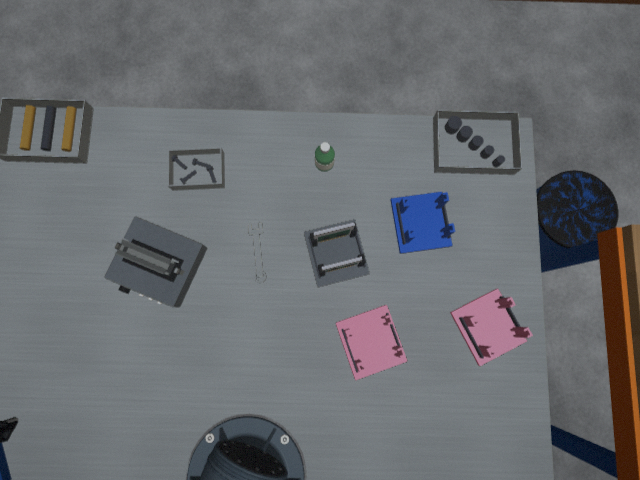

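Both pictures show one grey rack with two cards: top view centre (337,253), cards at (334,232) and (341,265), and scene view about (313,245). The look-alikes are one blue rack at (423,222) and two pink ones at (372,342) and (492,327) in the top view. Only the grey rack holds cards. The tester is at (155,262), the wrench at (258,252), and the bottle at (324,156). The small tray is at (197,169). Next I measure heights and make an enlarged crop.

```bash
cat > m.py <<'E'
from h import *
im,W=cloud('t0')
cv2.imwrite('pics/c0.png',np.hstack([cv2.resize(im[205:300,290:385],(400,400),interpolation=3),cv2.resize(im[205:315,100:210],(400,400),interpolation=3)]))
def rect(m,n):
    P=W[m][:,:2]; P=P[~np.isnan(P[:,0])]
    r=cv2.minAreaRect((P*1000).astype(np.float32)); print(n,len(P),np.round(r[0],1),np.round(r[1],1),round(r[2],1),'zmed',np.round(np.nanmedian(W[m][:,2]),4)); 
v,u=np.mgrid[:480,:640]; Z=W[...,2]
rk=(u>290)&(u<385)&(v>205)&(v<300); te=(u>95)&(u<215)&(v>205)&(v<315)
rect(rk&(Z>.004)&(Z<.02),'rackbase')
rect(rk&(Z>.088)&(v<250),'far top z>.088'); rect(rk&(Z>.088)&(v>=250),'near')
rect(rk&(Z>.12),'>0.12');rect(rk&(Z>.086)&(Z<.105),'.086-.105')
rect(te&(Z>.05)&(Z<.07),'case');rect(te&(Z>.11),'shoe');rect(te&(Z>.122),'rim')
for a,b in((rk,'rk'),(te,'te')):
    h,e=np.histogram(Z[a],np.arange(-.01,.15,.01)); print(b,h)
E
python3 m.py
```

```text
rackbase 2120 [ 550.7 -212.2] [244.  245.9] 1.6 zmed 0.0112
far top z>.088 327 [ 586.1 -197. ] [ 22.  114.4] 14.5 zmed 0.1226
near 210 [ 510.6 -218.5] [ 21.4 114.2] 15.5 zmed 0.094
>0.12 172 [ 587.8 -197.2] [ 8.6 99.9] 15.8 zmed 0.131
.086-.105 341 [ 549.5 -207.6] [102.1 115.2] 15.5 zmed 0.0936
case 4215 [506.5 248.4] [190.4 178.3] 68.9 zmed 0.0599
shoe 687 [510.9 248.2] [166.3  40.1] 67.8 zmed 0.126
rim 490 [510.6 247.5] [124.6  38.4] 68.8 zmed 0.1286
rk [3372 2926 1440   63  110   97   64   64   57  101  266   33   30   58
  114]
te [3821 3412   75   79  121  121 2147 2068    4   21  259   96  134  388
  165]
```

View pics/c0.png

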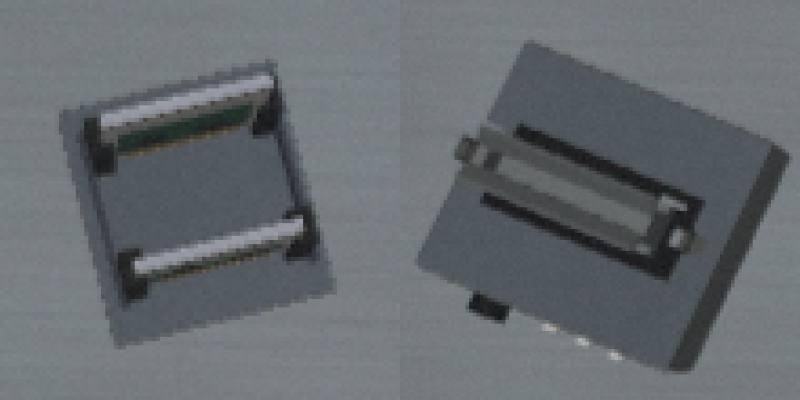

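The crop confirms it: the far card, top view (334,232), shows more of its face and its top is at z≈0.132. The near card's top is at 0.096. So the far one is the tall card, at (0.588,-0.197) with its thickness axis at 15.7°. The shoe is at (0.5107,0.2479) with its cross axis at -21.2°. Moving to the card.

```bash

python3 -m jog '{"travel":[[-31,-23.5,0],[-31,-23.5,0],[-31,-23.5,0],[-31,-23.5,0],[-31,-23.5,0],[-31,-23.5,0],[-31,-23.5,0],[-31,-23.5,0]],"spin":[0,0,0,0,0,0,0,0],"gripper":[85,85,85,85,85,85,85,85]}'
python3 -m jog '{"travel":[[-31,-23.5,0],[-31,-23.5,0],[-31,-23.5,0],[-31,-23.5,0],[-31,-23.5,0],[-31,-23.5,0],[-31,-23.5,0],[-31,-23.5,0]],"spin":[0,0,0,0,0,0,0,0],"gripper":[85,85,85,85,85,85,85,85]}'
```

```text
t: 0.77
position: [0.3448, 0.1987, 0.2313]
tcp_rot: [[-0.932, 0.363, 0.0], [0.363, 0.932, -0.0], [-0.0, -0.0, -1.0]]
contact_force: [1.5, 0.5, -0.4]
width: 0.0849
finger_force: 0.0
t: 1.43
position: [0.5076, -0.0667, 0.2311]
tcp_rot: [[-0.932, 0.364, -0.0], [0.364, 0.932, 0.0], [0.0, -0.0, -1.0]]
contact_force: [1.2, 1.7, 1.2]
width: 0.0854
finger_force: 0.0
```

```bash

python3 -m jog '{"travel":[[-30,-23,0],[-30,-23,0],[-30,-23,0],[-30,-23,0],[0,0,0]],"spin":[0,0,0,0,0],"gripper":[60,60,60,60,60]}'
python3 -m jog '{"travel":[[0,0,0],[0,0,0],[0,0,0],[0,0,0],[0,0,0],[0,0,0],[0,0,0],[0,0,0]],"spin":[0.1156,0.1156,0.1156,0.1156,0.1156,0.1156,0.1156,0.1156],"gripper":[60,60,60,60,60,60,60,60]}'
python3 -m jog '{"travel":[[0,0,0],[0,0,0]],"spin":[0,0],"gripper":[60,60]}'
cat > tgt.py <<'E'
from h import *; import sys
x,y,a=map(float,sys.argv[1:4]); s=arm.state(); R=s['tcp_rot']; p=s['position']
d=R.T@(np.array([x,y,p[2]])-p)*1000
ya=np.degrees(np.arctan2(R[1,1],R[0,1])); e=(a-ya+90)%180-90
print('travel',d.round(1),'spin',round(-np.radians(e),4),'z',p[2].round(4),'j',s['joints'].round(1),'t',s['t'])
E
python3 tgt.py .5878 -.1972 15.7; python3 -c "
from h import *
snap('wrist','w0')"
```

```text
t: 1.85
position: [0.5871, -0.199, 0.229]
tcp_rot: [[-0.93, 0.367, -0.002], [0.367, 0.93, -0.0], [0.002, -0.001, -1.0]]
contact_force: [1.0, 0.0, -0.7]
width: 0.06
finger_force: 0.0
t: 2.52
position: [0.5853, -0.1939, 0.2309]
tcp_rot: [[-0.265, 0.964, -0.001], [0.964, 0.265, 0.0], [0.0, -0.001, -1.0]]
contact_force: [-0.2, 0.7, 0.6]
width: 0.0598
finger_force: 0.0
t: 2.68
position: [0.5854, -0.1939, 0.231]
tcp_rot: [[-0.274, 0.962, -0.001], [0.962, 0.274, 0.0], [0.0, -0.001, -1.0]]
contact_force: [0.1, -0.2, 0.0]
width: 0.06
finger_force: 0.0
travel [-3.8  1.4 -0. ] spin 0.0039 z 0.231 j [-18.3  26.7  18.4  81.7  -0.   55.8] t 2.6833
```

View pics/w0.png

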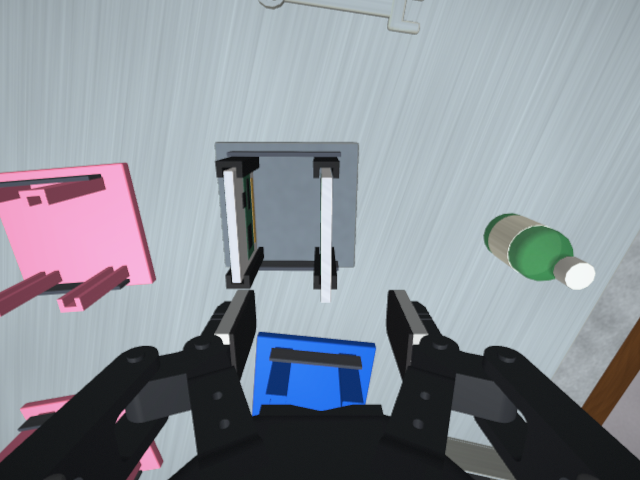

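The wrist view shows the taller card edge-on at (326,235), lined up between the fingers. The short card is at (235,225), and the blue rack is at (315,370). I cross-check the card's position with wrist depth.

```bash
python3 -c "
from h import *
im,W=cloud('w0'); v,u=np.mgrid[:480,:640]; Z=W[...,2]
m=(u>290)&(u<360)&(v>140)&(v<305)&(Z>.115)&(Z<.15)
P=W[m]; r=cv2.minAreaRect((P[:,:2]*1000).astype(np.float32)); print(len(P),r,np.median(P[:,2]))"
```

```text
1335 ((589.9095458984375, -196.6824951171875), (7.5527663230896, 99.55667877197266), 15.972980499267578) 0.1313473101952265
```

```bash

python3 -m jog '{"travel":[[-4,2.6,0],[0,0,30],[0,0,30],[0,0,30],[0,0,22],[0,0,13],[0,0,8],[0,0,0]],"spin":[0.002,0,0,0,0,0,0,0],"gripper":[60,60,60,60,60,60,60,60]}'
python3 -m jog '{"travel":[[0,0,0],[0,0,0],[0,0,0],[0,0,0],[0,0,0],[0,0,0],[0,0,0],[0,0,0]],"spin":[0,0,0,0,0,0,0,0],"gripper":[0,0,0,0,0,0,0,0]}' 60
python3 tgt.py .589 -.197 15.8
```

```text
t: 3.4
position: [0.5885, -0.197, 0.0967]
tcp_rot: [[-0.27, 0.963, -0.002], [0.963, 0.27, 0.001], [0.001, -0.002, -1.0]]
contact_force: [-0.1, -0.2, 1.3]
width: 0.0598
finger_force: 0.0
t: 4.07
position: [0.5897, -0.1973, 0.0993]
tcp_rot: [[-0.269, 0.963, 0.002], [0.963, 0.269, -0.001], [-0.001, 0.001, -1.0]]
contact_force: [1.1, 0.4, 6.0]
width: 0.0075
finger_force: 59.6
travel [ 0.5 -0.6 -0. ] spin -0.0034 z 0.0993 j [-18.5  29.4   3.5  64.    0.   55.9] t 4.0667
```

```bash

python3 -m jog '{"travel":[[0,0,-5],[0,0,-15],[0,0,-25],[0,0,-25],[0,0,-25],[0,0,-25],[0,0,-20],[0,0,-7]],"spin":[0,0,0,0,0,0,0,0],"gripper":[0,0,0,0,0,0,0,0]}' 80
python3 -m jog '{"travel":[[0,0,0],[0,0,0],[0,0,0]],"spin":[0,0,0],"gripper":[0,0,0]}'
python3 tgt.py .5107 .2479 -21.2
```

```text
t: 4.73
position: [0.5898, -0.1973, 0.2487]
tcp_rot: [[-0.269, 0.963, 0.004], [0.963, 0.269, -0.001], [-0.002, 0.003, -1.0]]
contact_force: [1.4, -0.5, -1.6]
width: 0.0068
finger_force: 78.8
t: 4.98
position: [0.5886, -0.197, 0.2437]
tcp_rot: [[-0.269, 0.963, -0.002], [0.963, 0.269, 0.001], [0.001, -0.002, -1.0]]
contact_force: [-0.8, 0.6, -2.4]
width: 0.0072
finger_force: 78.7
travel [449.4  44.6   0.5] spin 0.6422 z 0.2437 j [-18.5  27.4  21.3  84.   -0.   55.9] t 4.9833
```

```bash

python3 -m jog '{"travel":[[15,1.5,0],[30,3,0],[30,3,0],[30,3,0],[30,3,0],[30,3,0],[30,3,0],[30,3,0]],"spin":[0,0,0,0,0,0,0,0],"gripper":[0,0,0,0,0,0,0,0]}'
python3 -m jog '{"travel":[[30,3,0],[30,3,0],[30,3,0],[30,3,0],[30,3,0],[30,3,0],[30,3,0],[14,1.5,0]],"spin":[0,0,0,0,0,0,0,0],"gripper":[0,0,0,0,0,0,0,0]}'
python3 -m jog '{"travel":[[0,0,0],[0,0,0],[0,0,0],[0,0,0],[0,0,0],[0,0,0],[0,0,0],[0,0,0]],"spin":[0.05,0.1,0.1,0.1,0.1,0.1,0.09,0],"gripper":[0,0,0,0,0,0,0,0]}'
python3 -m jog '{"travel":[[0,0,0],[0,0,0],[0,0,0]],"spin":[0,0,0],"gripper":[0,0,0]}'
python3 tgt.py .5107 .2479 -21.2
cat > c.py <<'E'
from h import *
snap('top','t1');snap('scene','s1');snap('wrist','w1')
a=cv2.imread('pics/t1.png')[190:330,80:260]; 
im,W=cloud('t1');v,u=np.mgrid[:480,:640]; Z=W[...,2]
b=cv2.imread('pics/s1.png')[210:390,390:550]; c=cv2.imread('pics/w1.png')
cv2.imwrite('pics/c1.png',np.hstack([cv2.resize(c,(400,300)),cv2.resize(b,(400,450))[:300]]))
for n in('t1','w1'):
    im,W=cloud(n);Z=W[...,2]
    for lo,hi in((.15,.2),(.20,.27),(.12,.14)):
        m=(Z>lo)&(Z<hi)&(abs(W[...,0]-.51)<.09)&(abs(W[...,1]-.248)<.09); P=W[m]
        if len(P)>20: print(n,lo,len(P),cv2.minAreaRect((P[:,:2]*1000).astype(np.float32)))
E
python3 c.py
```

```text
t: 5.65
position: [0.5492, 0.0269, 0.2439]
tcp_rot: [[-0.269, 0.963, -0.002], [0.963, 0.269, -0.0], [0.0, -0.002, -1.0]]
contact_force: [0.8, -0.4, -1.8]
width: 0.0066
finger_force: 78.7
t: 6.32
position: [0.5103, 0.2501, 0.2438]
tcp_rot: [[-0.271, 0.963, -0.002], [0.963, 0.271, -0.0], [0.0, -0.002, -1.0]]
contact_force: [-0.7, 0.0, -2.0]
width: 0.0069
finger_force: 78.7
t: 6.98
position: [0.5114, 0.247, 0.2442]
tcp_rot: [[0.364, 0.931, -0.002], [0.931, -0.364, -0.001], [-0.001, -0.001, -1.0]]
contact_force: [-0.3, -0.9, -1.3]
width: 0.0067
finger_force: 78.7
t: 7.23
position: [0.5117, 0.2473, 0.245]
tcp_rot: [[0.358, 0.934, -0.0], [0.934, -0.358, -0.0], [-0.0, -0.0, -1.0]]
contact_force: [0.3, 0.4, -1.4]
width: 0.0065
finger_force: 78.7
travel [ 0.2 -1.1  0. ] spin 0.0044 z 0.245 j [ 25.8  20.5  11.1  80.7  -0.  136.7] t 7.2333
t1 0.15 32 ((506.0802917480469, 226.537353515625), (61.46938705444336, 7.550551414489746), 61.57448196411133)
t1 0.2 117 ((499.51397705078125, 220.6487579345703), (44.872276306152344, 33.48538589477539), 69.9664535522461)
t1 0.12 483 ((509.8919982910156, 245.63284301757812), (122.08623504638672, 38.44633865356445), 68.85769653320312)
w1 0.15 116 ((529.1634521484375, 293.69708251953125), (1.120622992515564, 7.872697353363037), 67.77110290527344)
w1 0.2 1810 ((521.6385498046875, 273.5289611816406), (44.57667541503906, 34.21117401123047), 68.47425079345703)
w1 0.12 3718 ((513.81201171875, 251.4532470703125), (116.73674011230469, 38.549957275390625), 68.85397338867188)
```

View pics/c1.png

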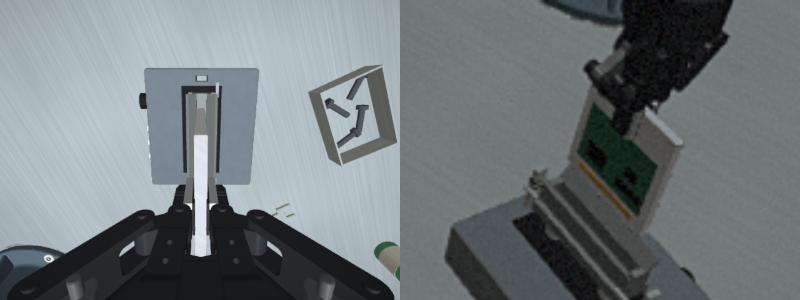

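The left panel (wrist) shows the card's top edge as a white strip at about (201,195), over the shoe channel at (201,110). The right panel (scene) shows the card upright over the shoe. Next I check the card's offset and lean in the hand.

```bash
python3 -c "
from h import *
z=np.load('pics/w1.npz')
im,W=cloud('w1'); v,u=np.mgrid[:480,:640]
m=(u>295)&(u<345)&(v>180)&(v<420)&(im.min(2)>170)
P=W[m]; P=P[~np.isnan(P[:,0])]
a=np.radians(-21.2);C=np.array([np.cos(a),np.sin(a)]);L=np.array([-C[1],C[0]])
l=P[:,:2]@L*1000-415.5; c=P[:,:2]@C*1000-387
for lo in range(-60,70,10):
    k=(l>=lo)&(l<lo+10)
    if k.sum(): print(lo,k.sum(),np.median(P[k,2]).round(4),np.median(c[k]).round(2))
print(np.percentile(l,[0.5,99.5]))
im,W=cloud('t1')
m=(W[...,2]>.15)&(W[...,2]<.3);P=W[m];l=P[:,:2]@L*1000-415.5;c=P[:,:2]@C*1000-387
k=(abs(c)<10)&(abs(l)<70);print(np.percentile(l[k],[0,2,98,100]),np.percentile(c[k],[5,50,95]))
"
```

```text
-40 40 0.2773 0.64
-30 401 0.2772 0.6
-20 389 0.2773 0.55
-10 398 0.2773 0.34
0 461 0.2774 0.13
10 541 0.2774 0.43
20 552 0.2772 0.38
30 588 0.2773 0.34
40 628 0.2772 0.29
50 9 0.2771 1.3
[-297.45783907   49.81235573]
[-51.56480924 -51.3060149    5.90443156  10.06176363] [-7.23769275 -0.46616347  7.18387467]
```

Card is level and centred within 0.5 mm. Its lower edge is 87.7 mm below the TCP, so the floor should be met at TCP z≈0.185.

```bash

python3 -m jog '{"travel":[[0,-0.4,5],[0,0,10],[0,0,10],[0,0,10],[0,0,8],[0,0,6],[0,0,4],[0,0,2]],"spin":[0.004,0,0,0,0,0,0,0],"gripper":[0,0,0,0,0,0,0,0]}'
python3 -m jog '{"travel":[[0,0,0],[0,0,1],[0,0,1],[0,0,0],[0,0,0]],"spin":[0,0,0,0,0],"gripper":[0,0,0,0,0]}'
```

```text
t: 8.05
position: [0.5112, 0.2475, 0.1896]
tcp_rot: [[0.363, 0.932, -0.001], [0.932, -0.363, -0.0], [-0.001, -0.0, -1.0]]
contact_force: [0.1, 1.1, -2.5]
width: 0.0066
finger_force: 78.7
t: 8.47
position: [0.5115, 0.2476, 0.1885]
tcp_rot: [[0.363, 0.932, 0.0], [0.932, -0.363, 0.0], [0.0, 0.0, -1.0]]
contact_force: [-0.3, -0.1, -1.4]
width: 0.0066
finger_force: 78.7
```

No contact yet. Creeping down.

```bash

for i in 1 2 3; do python3 -m jog '{"travel":[[0,0,1],[0,0,0.5],[0,0,0],[0,0,0]],"spin":[0,0,0,0],"gripper":[0,0,0,0]}' | grep -E 'pos|contact'; done
```

```text
position: [0.5114, 0.2476, 0.1868]
contact_force: [-1.1, 0.5, -2.0]
position: [0.5113, 0.2476, 0.1853]
contact_force: [-0.2, -0.1, -1.4]
position: [0.5115, 0.2477, 0.1841]
contact_force: [-0.4, 0.6, 3.7]
```

Contact: about 5 N at TCP z≈0.184. Now pressing about 10 mm, slowly.

```bash

python3 -m jog '{"travel":[[0,0,0],[0,0,0],[0,0,1],[0,0,1],[0,0,1],[0,0,1],[0,0,0],[0,0,0]],"spin":[0,0,0,0,0,0,0,0],"gripper":[0,0,0,0,0,0,0,0]}' | grep -E 'pos|contact'
python3 -m jog '{"travel":[[0,0,1],[0,0,1],[0,0,1],[0,0,0],[0,0,0],[0,0,0]],"spin":[0,0,0,0,0,0],"gripper":[0,0,0,0,0,0]}' | grep -E 'pos|contact'
python3 -m jog '{"travel":[[0,0,1],[0,0,1],[0,0,0],[0,0,0],[0,0,0]],"spin":[0,0,0,0,0],"gripper":[0,0,0,0,0]}' 
python3 c.py >/dev/null
python3 -c "
import cv2
b=cv2.imread('pics/s1.png')[250:380,400:530];c=cv2.imread('pics/w1.png')
cv2.imwrite('pics/c2.png',np.hstack([cv2.resize(b,(400,400),interpolation=3),cv2.resize(c,(400,400))])) if 0 else cv2.imwrite('pics/c2.png',cv2.hconcat([cv2.resize(b,(400,400),interpolation=3),cv2.resize(c[60:360,200:440],(400,400))]))"
```

```text
position: [0.5115, 0.2476, 0.1799]
contact_force: [-0.8, -0.0, 5.9]
position: [0.5115, 0.2476, 0.177]
contact_force: [-0.7, 0.1, 6.4]
t: 11.05
position: [0.5116, 0.2477, 0.1752]
tcp_rot: [[0.363, 0.932, 0.001], [0.932, -0.363, 0.0], [0.001, 0.001, -1.0]]
contact_force: [-0.3, 1.6, 8.3]
width: 0.0069
finger_force: 80.3
```

View pics/c2.png

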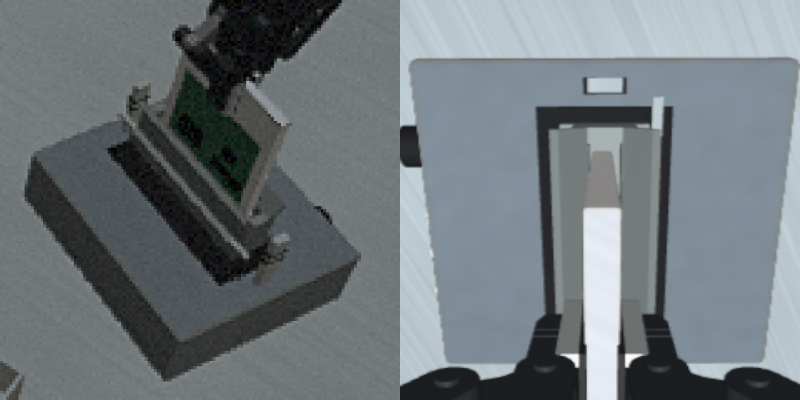

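Left panel (scene): the card is seated in the shoe, which has sunk toward the case. Right panel (wrist): the card is central in the slot. I confirm the shoe's travel by depth, comparing the rim height with the rest picture.

```bash
python3 -c "
from h import *
a=np.radians(-21.2);C=np.array([np.cos(a),np.sin(a)]);L=np.array([-C[1],C[0]])
for n in('t0','t1','w1'):
    im,W=cloud(n); Z=W[...,2]; l=W[...,:2]@L*1000-415.5; c=W[...,:2]@C*1000-387
    for s in(-1,1):
        k=(abs(l-25)<30)&(abs(s*c-17)<2.5)&(Z>.1)&(Z<.15); print(n,s,k.sum(),np.nanpercentile(Z[k],[50,90]).round(4))
    k=(abs(c)<3)&(l<48)&(l>25)&(Z>.18);print('card',np.nanmedian(Z[k]) if k.any() else None)
    k=(abs(c)<70)&(abs(c)>40)&(abs(l)<60);print('case',np.nanmedian(Z[k]).round(4))
print(arm.state()['position'],arm.state()['contact_force'],arm.state()['dq'].round(2))"
```

```text
t0 -1 55 [0.1312 0.1328]
t0 1 43 [0.1314 0.1339]
card None
case 0.0598
t1 -1 21 [0.1211 0.1239]
t1 1 26 [0.1208 0.1235]
card None
case 0.5049
w1 -1 543 [0.1214 0.1226]
w1 1 822 [0.1211 0.1224]
card 0.2073003470920243
case 0.2516
[0.51156241 0.24767235 0.17513633] [-0.81057648 -0.32104565  9.11750967] [-0.02  0.09  0.14  0.12 -0.05  0.12]
```

The rim is down 10 mm, the push is about 11 N, and the card's foot is at 0.0873 against a floor of about 0.087. Handing in.

```bash
python3 -c "
from plant import arm
print(arm.close_job())"
```

```text
the job is handed in; nothing more can be done
None
```

I handed the job in with the tall card still gripped, upright in the shoe and pressed about 10 mm below rest with roughly 11 N, well short of the bottom stop; the short card and the other bench items were not touched, and no verdict came back.

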